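Sift the lever grips out of the offcuts with a wire scoop

TASK

Use the orange-handled wire scoop to lift the two red lever grips out of the blue bin, letting the brass stubs drop back through the wires, and tip the grips into the grey tray. Never touch the grips with the gripper, leave every stub in the blue bin and the other things on the bench where they are, and finish with the scoop standing upright on its black rubber mat again.

Things in the scene. Friction and masses are not known exactly. Their poses are not given: they have to be found in the camera images.
- scoop: Wire scoop, 114 x 114 mm, 119 tall, 220 g, loose, standing flat on the mat. Origin: centre of its underside; own -x is the open mouth. Its floor is six 4 mm wires along x, at y = -55 to 55 mm every 22 mm (18 mm gaps), from round tips at x = -62 to x = 50, bent up there into a back 48 high; wire sides rise obliquely from x = -30 to 48 mm high at x = 5. A bridge handle spans over it.
- scoop_handle (a point): Centre of the orange flat-sided hand grip on the scoop's bridge: at (5, 0, 105) mm in the scoop's frame, on a cross bar between uprights at y = -55 and 55 mm. The orange block is 20 mm thick along the scoop's x (pinch it this way from above), 66 mm long along y, 28 mm tall. Lever grips fit on the wires below it.
- scoop_lip (a point): Middle of the line of wire tips at the mouth: at (-62, 0, 2) mm in the scoop's frame. Metal and walls are stiff: a stub or grip caught between a wire tip and the bin wall stops the scoop hard, so feel for it, back off a little, shift sideways and push on.
- bin: Blue open bin, fixed. Outside 300 mm along its x, 144 along its y, 60 high; walls and floor 5 mm (inside 290 x 134, inner floor 5 mm above the origin). Origin: centre of its underside. Grips and stubs lie between its x = -140 and 20 mm; the far end beyond x = 22 mm is empty at the start, with room to set the scoop down, mouth towards the bin's -x (the robot).
- tray: Grey open tray, fixed to the bench. Outside 220 mm along its x, 180 mm along its y, 45 mm high; walls and floor 5 mm. Origin: centre of its underside. Empty at the start.
- mat: Black rubber mat, fixed, 190 mm along its x, 170 mm along its y, 3 mm thick. Origin: centre of its underside. The scoop stands near its centre.
- grip_a: Red barrel-shaped plastic lever grip with rounded ends and sixteen narrow flats around it, 64 mm long (along its x), 45 mm thick, about 70 g, loose, glossy and slippery. Origin: its centre.
- grip_b: A second red lever grip, the same as grip_a.
- stub1: Brass rod stub, a disc 13 mm in diameter and 7 mm thick, 10 g, loose in the blue bin. Origin: centre of its underside.
- stub2: Brass rod stub, a disc 13 mm in diameter and 7 mm thick, 10 g, loose in the blue bin. Origin: centre of its underside.
- stub3: Brass rod stub, a disc 13 mm in diameter and 7 mm thick, 10 g, loose in the blue bin. Origin: centre of its underside.
- stub4: Brass rod stub, a disc 13 mm in diameter and 7 mm thick, 10 g, loose in the blue bin. Origin: centre of its underside.
- stub5: Brass rod stub, a disc 13 mm in diameter and 7 mm thick, 10 g, loose in the blue bin. Origin: centre of its underside.
- multimeter: Green multimeter, 185 x 88 x 45 mm, loose bystander. Origin: centre of its underside.
- switchbox: White box with three toggle switches on top, 85 x 130 mm, 73 mm tall with the switches, loose bystander. Origin: centre of its underside.
- screwdriver: Screwdriver, 190 mm long (along its x), red handle, loose bystander, lying beyond the mat.
- reel: Metal reel, 56 mm in diameter, 50 mm tall, loose bystander, standing beyond the mat. Origin: centre of its underside.
Mind the look-alikes: they are no part of the job. What is shaped like the grip_a but brown is not meant. Leave any purple look-alike of the scoop alone.

How it is judged:
On the way, in this order (a step that is already met when the one before it is completed fails the run):
1. the scoop's mouth edge is down on the floor inside the blue bin (x of scoop_lip in the frame of bin between -0.145 and 0.145 m and y of scoop_lip in the frame of bin between -0.067 and 0.067 m and z of scoop_lip in the frame of bin between -0.005 and 0.018 m), for 0.1 s.
2. at least one grip lies in the scoop, its centre lifted more than 80 mm above the bench ((((x of grip_a in the frame of scoop between -0.068 and 0.068 m and y of grip_a in the frame of scoop between -0.06 and 0.06 m and z of grip_a in the frame of scoop between -0.005 and 0.095 m) and height (world z) of grip_a above 0.08 m) or ((x of grip_b in the frame of scoop between -0.068 and 0.068 m and y of grip_b in the frame of scoop between -0.06 and 0.06 m and z of grip_b in the frame of scoop between -0.005 and 0.095 m) and height (world z) of grip_b above 0.08 m))), for 0.2 s.
At the end, for the whole second after the job is handed in: Both red grips lie at rest (below 50 mm/s) inside the grey tray, all five brass stubs lie inside the blue bin, and the scoop stands still and upright (within 0.12 rad), released, on the rubber mat with its centre within 60 mm of the mat's centre (x of grip_a in the frame of tray between -0.105 and 0.105 m and y of grip_a in the frame of tray between -0.085 and 0.085 m and z of grip_a in the frame of tray between -0.005 and 0.06 m and x of grip_b in the frame of tray between -0.105 and 0.105 m and y of grip_b in the frame of tray between -0.085 and 0.085 m and z of grip_b in the frame of tray between -0.005 and 0.06 m and linear speed of each of grip_a, grip_b below 0.05 m/s and x of stub1 in the frame of bin between -0.148 and 0.148 m and y of stub1 in the frame of bin between -0.07 and 0.07 m and z of stub1 in the frame of bin between -0.005 and 0.055 m and x of stub2 in the frame of bin between -0.148 and 0.148 m and y of stub2 in the frame of bin between -0.07 and 0.07 m and z of stub2 in the frame of bin between -0.005 and 0.055 m and x of stub3 in the frame of bin between -0.148 and 0.148 m and y of stub3 in the frame of bin between -0.07 and 0.07 m and z of stub3 in the frame of bin between -0.005 and 0.055 m and x of stub4 in the frame of bin between -0.148 and 0.148 m and y of stub4 in the frame of bin between -0.07 and 0.07 m and z of stub4 in the frame of bin between -0.005 and 0.055 m and x of stub5 in the frame of bin between -0.148 and 0.148 m and y of stub5 in the frame of bin between -0.07 and 0.07 m and z of stub5 in the frame of bin between -0.005 and 0.055 m and horizontal distance between scoop and mat below 0.06 m and angle between scoop's own z axis and vertical below 0.12 rad and height (world z) of scoop below 0.012 m and linear speed of scoop below 0.03 m/s); the robot touches nothing.
It fails at once if the gripper or arm touches a red grip (more than 1 N) (contact force between any of the fingers, the arm and grip_a above 1 N or contact force between any of the fingers, the arm and grip_b above 1 N).
It fails at once if a bystander on the bench is moved by more than 30 mm (distance of any of multimeter, switchbox, screwdriver, reel from where it was at the start of the episode above 0.03 m).
It also fails if it takes over 70 s, if anything falls off the work surface, if the arm or the gripper's body presses on something with over 40 N, if the wrist force passes 120 N, or if a joint passes its speed limit or range.

ROBOT

A 6-joint arm with a two-finger parallel gripper is mounted at the origin on the work surface. World frame = base frame: x ahead of the robot, y to its left, z up, the work surface at z = 0. Lengths are in m, angles in rad, forces in N, time in s.
With the tool pointing down it reaches from about 0.325 to 0.85 m from the base axis. Payload 15.5 kg.
Tool frame: the origin (TCP) lies between the finger pads; the fingertips stand 8 mm ahead of it and the grasp point (between the pads) lies 11 mm behind it; z points along the fingers, y is the direction in which the jaws open and shut (so a half turn about z gives the same grasp; the last joint's range is limited). The gripper opens to 91 mm and grips with 3 to 60 N. Pads are 32 mm wide; open, the fingers measure 118 mm over their backs; the gripper's body (76 mm by 178 mm) begins 60 mm behind the grasp point.
Start: joints at [-1.319, 0.494, 1.345, -0, 1.302, -0.096], TCP at [0.212, -0.588, 0.222] pointing down, gripper open.
Joint ranges: [-2.91, 2.91], [-0.82, 2.16], [0.22, 2.67], [-1.22, 4.37], [0.12, 2.79], [-3.08, 3.08]. Speed limits (rad/s): [1.89, 1.89, 2.57, 3.01, 3.01, 3.01].

INTERFACE

Orientations are given as a unit quaternion [w, x, y, z].
In Python, from rig import arm, snapshot gives the robot as it stands.
- The arm moves only by the tool apply_moves, never from a script. Its argument "rows" is text: rows parted by semicolons, each of 7 numbers parted by spaces: the shift along the tool's x, y, z normalised to -1 to 1, where 1 is 0.08 m, then the turn, a rotation vector about the tool's x, y, z normalised to -1 to 1, where 1 is 45 degrees, then the opening, from -1 (shut) to 1 (fully open). A call has 1 to 12 rows; each row is the pose to reach, as a shift and turn from the pose commanded when the call began, along the tool's axes at that moment; what a row does not reach only later rows make up. A row lasts 1/12 s, in which the tool goes at most 41.7 mm and 7.16 degrees, less where a joint would pass 70% of its speed; a pose out of reach is approached as far as the arm can. A call with a number of a shift or a turn outside -1 to 1 is refused whole. A call with a gripper value outside its range is refused whole. The fingers move at their own pace and stop on an object; the grip force is fixed at half the most. Time passes only in rows, so rows that repeat a pose let the fingers close. It gives the time, the measured TCP pose, the force and the opening at its end, in the units of the state.
- arm.get_obs(): the state, without advancing time (a new reading comes with each control period).
- snapshot(name): name is "scene" or "top" or "wrist"; returns a dict with "pixels" (420x560x3 uint8, red, green, blue), "camera_matrix" (3x3 intrinsics, pixels), "cam_to_world" (4x4, takes a point from camera to world coordinates). Camera axes: x right, y down, z forward; pixel columns grow to the right and rows downward; lengths in m; the calibration is good to about 2 mm. The wrist camera is an equidistant fisheye: a pixel r from the principal point sees the ray r / f radians off the axis. A picture is of the moment at which its call begins. There is no depth.
- arm.hand_in(): hands the job in, once; it reports no verdict.
The state is a dict: "time_s": time; "joints": joint angles; "joint_vel": joint speeds; "joint_efforts": joint torques, N m; "tcp_pos": TCP position; "eef_rot": TCP orientation; "force": force on the tool from outside, world axes, zero at the start; "wrist_torque": the same for the moment, N m; "width": opening from 0.0 (shut) to 1.0 (fully open).
Only numpy, scipy, OpenCV 4.12 (cv2) and the standard library are available. Lean on these libraries where they do the work, as an engineer would, in place of code of your own. Each camera call takes 0.05 s, during which the arm holds its last target. There are 200 camera calls.

## Working session

There is one attempt and no reset: what is moved stays moved. The work goes in short steps, Python scripts to look and compute and a tool call to move; the robot and the scene stay as the last step left them, time stands still between calls to the robot, and variables do not carry over. Pictures are saved under pics/ and viewed, on a budget of 10 in all, crops included, one or two more only if the job needs it, and the job is handed in when it is done.

Besides the shell and the picture viewer there is one more tool, called after ">>>" in YAML: its name, and indented under it one key for each argument. apply_moves: Moves the arm, as the interface text tells. Its arguments: {"type":"object","properties":{"rows":{"type":"string"}},"required":["rows"]}

```bash
ls; mkdir -p pics; cat > h.py <<'E'
import numpy as np, cv2
from rig import arm, snapshot
from scipy.spatial.transform import Rotation as R
def grab(n,f):
    s=snapshot(n); np.savez('pics/'+f+'.npz',**s); cv2.imwrite('pics/'+f+'.png',s['pixels'][:,:,::-1]); return s
def ray(s,u,v,z,fish=False):
    K=s['camera_matrix'];T=s['cam_to_world']
    x=(u-K[0,2])/K[0,0];y=(v-K[1,2])/K[1,1]
    if fish:
        r=np.hypot(x,y); d=np.array([np.sin(r)*x/max(r,1e-9),np.sin(r)*y/max(r,1e-9),np.cos(r)])
    else: d=np.array([x,y,1.])
    d=T[:3,:3]@d; o=T[:3,3]
    return o+d*(z-o[2])/d[2]
def load(f): return dict(np.load('pics/'+f+'.npz'))
E
python3 - <<'E'
from h import *
a=grab('top','top0');b=grab('scene','sc0')
cv2.imwrite('pics/both.png',cv2.resize(np.hstack([a['pixels'],b['pixels']])[:,:,::-1],(800,300)))
o=arm.get_obs();print(o)
print(a['camera_matrix'],a['cam_to_world'],b['cam_to_world'])
E
```

```text
pics
{'time_s': 0.1, 'joints': array([-1.31949391e+00,  4.94129526e-01,  1.34604970e+00,  5.25807872e-06,
        1.30253211e+00, -9.55020601e-02]), 'joint_vel': array([ 0.00023932, -0.00060381, -0.0006469 , -0.00199261, -0.00030945,
       -0.00044855]), 'joint_efforts': array([ 1.96941000e-03, -8.80242777e+01, -3.82543123e+01,  7.09345797e-02,
        4.82655759e-02, -1.30443428e-05]), 'tcp_pos': array([ 0.21235374, -0.58746278,  0.22139922]), 'eef_rot': array([-5.57842249e-04,  9.85003431e-01,  1.72533845e-01, -4.10018041e-05]), 'force': array([-0.19553131,  0.23146313,  0.16772012]), 'wrist_torque': array([ 0.01388462, -0.00536019, -0.00825707]), 'width': 1.0007089573830101}
[[439.74270361   0.         281.58875119]
 [  0.         439.74270361 210.56751717]
 [  0.           0.           1.        ]] [[-3.41799363e-03 -9.93862781e-01  1.10567124e-01  3.60150752e-01]
 [-9.99993629e-01  3.28326841e-03 -1.40053912e-03  1.93614419e-02]
 [ 1.02892216e-03 -1.10571207e-01 -9.93867672e-01  1.33893540e+00]
 [ 0.00000000e+00  0.00000000e+00  0.00000000e+00  1.00000000e+00]] [[-0.3320804   0.76273392 -0.55494106  1.14023951]
 [ 0.94322904  0.26449945 -0.20089552  0.24444095]
 [-0.00644822 -0.59014999 -0.80726787  1.01737219]
 [ 0.          0.          0.          1.        ]]
```

View pics/top0.png

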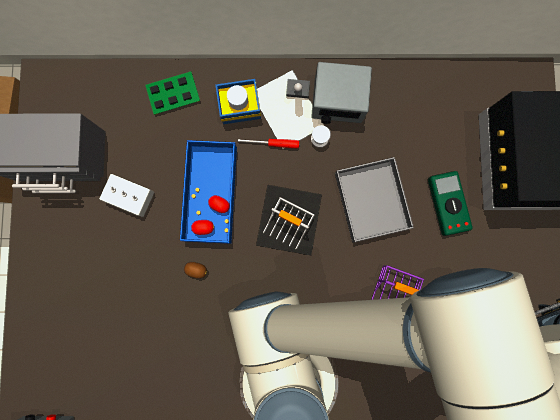

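View pics/sc0.png

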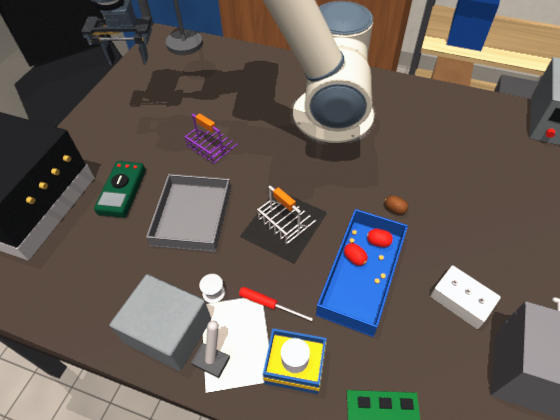

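The top view shows the bin at (208,192), the red grips at (219,204) and (203,228), the tray at (374,200) and the mat at (290,220). The scoop with metal wires stands on the mat at (290,217). The look-alikes are a purple scoop at (398,285) and a brown grip at (195,270), and I'll leave both alone. Next is an enlarged crop and some measurements.

```bash
cat > m.py <<'E'
from h import *
s=load('top0');im=s['pixels'];hsv=cv2.cvtColor(im,cv2.COLOR_RGB2HSV)
def blobs(m,z,name,amin,box=None):
    m=m.astype(np.uint8)
    c,_=cv2.findContours(m,cv2.RETR_EXTERNAL,cv2.CHAIN_APPROX_NONE)
    for k in c:
        if cv2.contourArea(k)<amin: continue
        r=cv2.minAreaRect(k); 
        if not(175<r[0][0]<420 and 130<r[0][1]<260): continue
        P=np.array([ray(s,*p,z)[:2] for p in cv2.boxPoints(r)])
        e=P[1]-P[0];f=P[2]-P[1]
        print(name,np.round(r[0]),'ctr',P.mean(0).round(3),'L',np.linalg.norm(e).round(3),np.degrees(np.arctan2(e[1],e[0])).round(1),np.linalg.norm(f).round(3),np.degrees(np.arctan2(f[1],f[0])).round(1))
H,S,V=[hsv[...,i].astype(int) for i in range(3)]
blobs((H>100)&(H<125)&(S>150)&(V>60),.06,'bin',500)
blobs(((H<4)|(H>174))&(S>150)&(V>100),.027,'red',60)
blobs((H>5)&(H<16)&(S>180)&(V>120),.105,'orange',40)
blobs((H>16)&(H<32)&(S>90)&(V>110),.01,'brass',3)
blobs((V<45)&(S<60),.003,'mat',1500)
blobs((abs(im.astype(int).max(2)-im.min(2))<14)&(V>70)&(V<200),.045,'tray',1500)
E
python3 m.py; python3 - <<'E'
from h import *
a=load('top0')['pixels'][125:265,165:335,::-1]
cv2.imwrite('pics/crop.png',cv2.resize(a,None,fx=4.2,fy=4.2,interpolation=cv2.INTER_CUBIC))
E
```

```text
bin [208. 191.] ctr [0.562 0.234] L 0.302 -2.1 0.153 -93.6
red [202. 227.] ctr [0.458 0.256] L 0.06 -90.2 0.042 -179.2
red [218. 204.] ctr [0.528 0.207] L 0.04 -25.7 0.064 -116.8
red [283. 143.] ctr [0.714 0.012] L 0.025 -4.3 0.093 -94.7
brass [226. 230.] ctr [0.451 0.186] L 0.009 0.6 0.006 -90.2
brass [226. 220.] ctr [0.478 0.185] L 0.009 -90.2 0.009 -179.4
brass [198. 212.] ctr [0.504 0.272] L 0.009 -44.4 0.009 -134.8
brass [290. 217.] ctr [ 0.488 -0.007] L 0.018 -26.6 0.067 -116.9
brass [194. 196.] ctr [0.555 0.286] L 0.009 -90.2 0.009 -178.9
brass [196. 190.] ctr [0.574 0.277] L 0.009 -90.2 0.009 -179.0
tray [375. 199.] ctr [ 0.539 -0.259] L 0.183 -76.0 0.222 -168.0
```

View pics/crop.png

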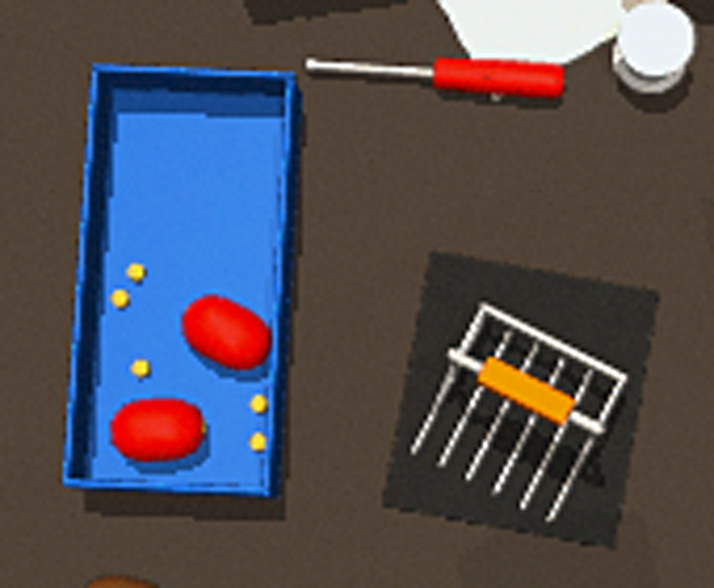

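The crop confirms the scoop: metal wires with an orange block at about (525,388), and the mouth wires pointing down-left, towards the robot. Brass stubs are at crop pixels (135,272), (120,298), (140,368), (258,403) and (258,441). A bit of brass also shows beside the near grip at (203,428).

```bash
cat >> h.py <<'E'
def cr(s,u,v,z): return ray(s,165+(u+.5)/4.2-.5,125+(v+.5)/4.2-.5,z)[:2]
E
python3 - <<'E'
from h import *
s=load('top0')
B=np.array([cr(s,*p,.06) for p in [(95,65),(297,73),(272,496),(65,488)]]);c=B.mean(0)
print('bin',B.round(3),c, [np.degrees(np.arctan2(*(B[i]-B[j])[::-1])).round(1) for i,j in((0,3),(1,2))], [np.linalg.norm(B[i]-B[j]).round(3) for i,j in((0,3),(1,2),(0,1))])
M=np.array([cr(s,*p,.003) for p in [(431,252),(659,292),(615,547),(383,507)]]);print('mat',M.mean(0),[np.linalg.norm(M[i]-M[j]).round(3) for i,j in((0,3),(0,1))], np.degrees(np.arctan2(*(M[0]-M[3])[::-1])))
print('handle',ray(s,290,217,.122),cr(s,525,388,.122))
print('bar ends',cr(s,453,354,.112),cr(s,601,429,.112))
print('tips',cr(s,414,453,.007),cr(s,549,519,.007))
a=-np.radians(3.);x=np.array([np.cos(a),np.sin(a)]);y=np.array([-x[1],x[0]])
for n,p,z in [('ga',(158,430),.027),('gb',(227,333),.027)]+[('s',q,.01) for q in [(135,272),(120,298),(140,368),(258,403),(258,441),(203,428)]]:
    d=cr(s,*p,z)-c;print(n,(d@x).round(3),(d@y).round(3))
E
```

```text
bin [[0.715 0.298]
 [0.708 0.155]
 [0.409 0.169]
 [0.415 0.313]] [0.56175085 0.23360369] [np.float64(-2.8), np.float64(-2.8)] [np.float64(0.3), np.float64(0.3), np.float64(0.143)]
mat [ 0.48128879 -0.00477362] [np.float64(0.189), np.float64(0.169)] -10.523663421586633
handle [ 0.47746433 -0.00567499  0.122     ] [ 0.47746784 -0.00461593]
bar ends [0.50142961 0.04320852] [ 0.45084573 -0.05525982]
tips [0.44170497 0.07347142] [ 0.39390877 -0.02361885]
ga -0.105 0.016
gb -0.033 -0.029
s 0.01 0.044
s -0.01 0.053
s -0.06 0.035
s -0.081 -0.052
s -0.109 -0.054
s -0.101 -0.013
```

>>> apply_moves:
  rows: "0.93 -0.95 0 0 0 0 1;0.93 -0.95 0 0 0 0 1;0.93 -0.95 0 0 0 0 1"

```text
time_s: 0.35
tcp_pos: [0.2572, -0.4875, 0.2213]
eef_rot: [-0.001, 0.985, 0.173, 0.0]
force: [0.9, -0.5, -0.2]
width: 0.998
```

>>> apply_moves:
  rows: "0.93 -0.95 0 0 0 0 1;0.93 -0.95 0 0 0 0 1;0.93 -0.95 0 0 0 0 1"

```text
time_s: 0.6
tcp_pos: [0.3013, -0.3904, 0.2216]
eef_rot: [-0.001, 0.985, 0.173, -0.0]
force: [0.6, -1.0, -0.3]
width: 1.002
```

>>> apply_moves:
  rows: "0.93 -0.95 0 0 0 0 1;0.93 -0.95 0 0 0 0 1;0.93 -0.95 0 0 0 0 1"

```text
time_s: 0.85
tcp_pos: [0.3452, -0.2939, 0.2217]
eef_rot: [-0.001, 0.985, 0.173, -0.0]
force: [0.4, -0.2, 0.1]
width: 1.0
```

>>> apply_moves:
  rows: "0.93 -0.95 0 0 0 0 1;0.93 -0.95 0 0 0 0 1;0.93 -0.95 0 0 0 0 1"

```text
time_s: 1.1
tcp_pos: [0.3895, -0.1974, 0.2218]
eef_rot: [-0.001, 0.985, 0.173, -0.0]
force: [-0.7, -0.8, -0.3]
width: 1.002
```

>>> apply_moves:
  rows: "0.93 -0.95 0 0 0 0 1;0.93 -0.95 0 0 0 0 1;0.93 -0.95 0 0 0 0 1"

```text
time_s: 1.35
tcp_pos: [0.4338, -0.1007, 0.2219]
eef_rot: [-0.0, 0.985, 0.173, 0.0]
force: [-0.4, -0.1, 0.2]
width: 1.002
```

>>> apply_moves:
  rows: "0.93 -0.95 0 0 0 -0.96 1;0.93 -0.95 0 0 0 -0.96 1;0.93 -0.95 0 0 0 -0.96 1;0.93 -0.95 0 0 0 -0.96 1;0.93 -0.95 0 0 0 -0.96 1;0.93 -0.95 0 0 0 -0.96 1;0.93 -0.95 0 0 0 -0.96 1;0.93 -0.95 0 0 0 -0.96 1"

```text
time_s: 2.02
tcp_pos: [0.4771, -0.0072, 0.2218]
eef_rot: [-0.0, 0.853, 0.521, -0.0]
force: [0.4, 0.4, 0.5]
width: 0.996
```

>>> apply_moves:
  rows: "0 0 0.4 0 0 0 1;0 0 0.8 0 0 0 1;0 0 0.8 0 0 0 1"

```text
time_s: 2.27
tcp_pos: [0.4746, -0.007, 0.154]
eef_rot: [-0.002, 0.854, 0.521, -0.003]
force: [-1.4, 0.5, -1.5]
width: 1.001
```

>>> apply_moves:
  rows: "0 0 0.3 0 0 0 1;0 0 0.6 0 0 0 1;0 0 0.76 0 0 0 1;0 0 0.76 0 0 0 1;0 0 0.76 0 0 0 -1;0 0 0.76 0 0 0 -1;0 0 0.76 0 0 0 -1;0 0 0.76 0 0 0 -1;0 0 0.76 0 0 0 -1;0 0 0.76 0 0 0 -1;0 0 0.76 0 0 0 -1"

```text
time_s: 3.18
tcp_pos: [0.4773, -0.0072, 0.0974]
eef_rot: [0.0, 0.852, 0.523, 0.0]
force: [0.1, 0.7, -0.3]
width: 0.518
```

>>> apply_moves:
  rows: "0 0 0 0 0 0 -1;0 0 0 0 0 0 -1;0 0 0 0 0 0 -1;0 0 0 0 0 0 -1;0 0 0 0 0 0 -1;0 0 0 0 0 0 -1;0 0 0 0 0 0 -1;0 0 0 0 0 0 -1"

```text
time_s: 3.85
tcp_pos: [0.4773, -0.0072, 0.0971]
eef_rot: [-0.0, 0.852, 0.523, -0.0]
force: [-0.1, -0.5, -2.2]
width: 0.218
```

>>> apply_moves:
  rows: "0 0 -0.3 0 0 0 -1;0 0 -0.7 0 0 0 -1;0 0 -0.7 0 0 0 -1;0 0 -0.7 0 0 0 -1"

```text
time_s: 4.18
tcp_pos: [0.4782, -0.0073, 0.1542]
eef_rot: [0.001, 0.852, 0.523, 0.001]
force: [-0.1, -0.5, -2.2]
width: 0.213
```

```bash
python3 - <<'E'
from h import *
b=grab('scene','sc1');a=grab('top','t1');w=grab('wrist','w1');o=arm.get_obs();print(o['tcp_pos'],o['force'],o['width'])
cv2.imwrite('pics/c1.png',cv2.resize(np.hstack([b['pixels'][100:380,180:460],w['pixels'][70:350,140:420]])[:,:,::-1],(800,400)))
E
```

```text
[ 0.47662781 -0.00712873  0.15221168] [ 0.10794763 -0.13846133 -2.57675574] 0.2217154409645927
```

View pics/c1.png

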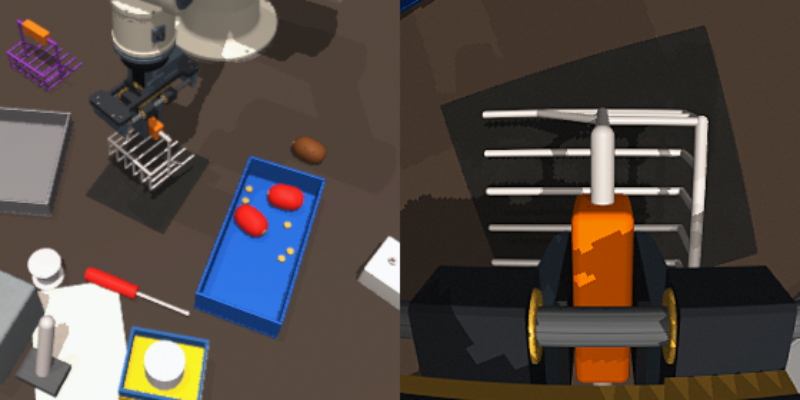

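The scoop is held: the opening matches a 20 mm block and the force matches about 220 g. Now I'll carry it over the far end of the bin.

>>> apply_moves:
  rows: "0 0 -0.41 0 0 0 -1;0.4 0.08 -0.41 0 0 0 -1;0.91 0.16 -0.41 0 0 0 -1;0.91 0.16 -0.41 0 0 0 -1"

```text
time_s: 4.67
tcp_pos: [0.525, 0.0559, 0.1854]
eef_rot: [-0.0, 0.852, 0.524, 0.001]
force: [-1.9, -0.6, -2.3]
width: 0.217
```

>>> apply_moves:
  rows: "0.45 0.08 0 0 0 0 -1;0.91 0.16 0 0 0 0 -1;0.91 0.16 0 0 0 0 -1"

```text
time_s: 4.92
tcp_pos: [0.5689, 0.1152, 0.1846]
eef_rot: [-0.0, 0.852, 0.524, 0.001]
force: [-1.7, -0.1, -2.3]
width: 0.22
```

>>> apply_moves:
  rows: "0.45 0.08 0 0 0 0 -1;0.91 0.16 0 0 0 0 -1;0.91 0.16 0 0 0 0 -1"

```text
time_s: 5.17
tcp_pos: [0.6131, 0.1745, 0.1843]
eef_rot: [-0.0, 0.852, 0.524, 0.001]
force: [-3.0, -0.2, -2.1]
width: 0.219
```

>>> apply_moves:
  rows: "0.4 0.08 0 0 0 -0.15 -1;0.8 0.16 0 0 0 -0.3 -1;0.9 0.16 0 0 0 -0.45 -1;0.9 0.16 0 0 0 -0.535 -1;0.9 0.16 0 0 0 -0.535 -1;0.9 0.16 0 0 0 -0.535 -1"

```text
time_s: 5.67
tcp_pos: [0.6538, 0.2283, 0.1844]
eef_rot: [-0.001, 0.725, 0.688, -0.001]
force: [-0.4, -0.4, -2.0]
width: 0.213
```

```bash
cat >> h.py <<'E'
C=np.array([0.5618,0.2336]);A=np.radians(-2.8)
BX=np.array([np.cos(A),np.sin(A)]);BY=np.array([-BX[1],BX[0]])
def st():
    o=arm.get_obs();q=o['eef_rot'];r=R.from_quat([q[1],q[2],q[3],q[0]]).as_matrix()
    d=o['tcp_pos'][:2]-C
    lip=o['tcp_pos']+r@np.array([0,-.067,.092])
    e=lip[:2]-C
    print('t',round(o['time_s'],2),'tcp bin mm',(1e3*np.array([d@BX,d@BY,o['tcp_pos'][2]])).round(1),'lip',(1e3*np.array([e@BX,e@BY,lip[2]])).round(1),'yaw-bin',np.degrees(np.arctan2(r[1,1],r[0,1])-A).round(2),'mouth-up',np.degrees(np.arcsin(-r[2,1])).round(2),'roll',np.degrees(np.arcsin(r[2,0])).round(2),'F',o['force'].round(1),'w',o['width'].round(3))
    return o,r
E
python3 - <<'E'
from h import *
st()
b=grab('scene','sc2');a=grab('top','t2')
cv2.imwrite('pics/c2.png',cv2.resize(np.hstack([b['pixels'][160:360,280:460],a['pixels'][110:260,160:295]])[:,:,::-1] if 0 else np.hstack([cv2.resize(b['pixels'][150:350,260:460],(400,400)),cv2.resize(a['pixels'][110:260,150:300],(400,400))])[:,:,::-1],(800,400)))
E
```

```text
Traceback (most recent call last):
  File "h.py", line 23, in st
    print('t',round(o['time_s'],2),'tcp bin mm',(1e3*np.array([d@BX,d@BY,o['tcp_pos'][2]])).round(1),'lip',(1e3*np.array([e@BX,e@BY,lip[2]])).round(1),'yaw-bin',np.degrees(np.arctan2(r[1,1],r[0,1])-A).round(2),'mouth-up',np.degrees(np.arcsin(-r[2,1])).round(2),'roll',np.degrees(np.arcsin(r[2,0])).round(2),'F',o['force'].round(1),'w',o['width'].round(3))
                                                                                                                                                                                                                                                                                                                                               ^^^^^^^^^^^^^^^^
AttributeError: 'float' object has no attribute 'round'
```

```bash
sed -i "s/o\['width'\].round(3)/round(float(o['width']),3)/" h.py
python3 - <<'E'
from h import *
st()
b=grab('scene','sc2');a=grab('top','t2')
cv2.imwrite('pics/c2.png',np.hstack([cv2.resize(b['pixels'][150:350,260:460],(400,400)),cv2.resize(a['pixels'][110:260,150:300],(400,400))])[:,:,::-1])
E
```

```text
t 5.67 tcp bin mm [ 92.2  -0.8 184.4] lip [25.  -0.6 92.6] yaw-bin -0.19 mouth-up 0.12 roll -0.04 F [-0.4 -0.4 -2. ] w 0.213
```

View pics/c2.png

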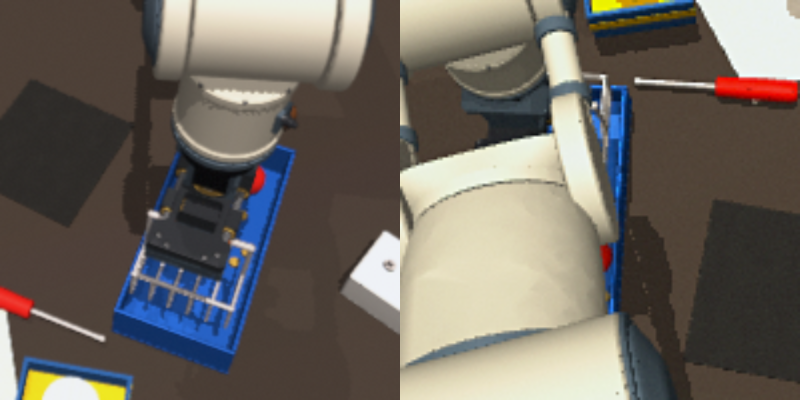

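```bash
python3 - <<'E'
from h import *
s=load('sc2')
for p in [(155,213),(243,247)]:
    q=ray(s,260+p[0]/2,150+p[1]/2,.195)[:2]-C; print('bar end bin',q@BX,q@BY)
for p in [(136,283),(230,308)]:
    q=ray(s,260+p[0]/2,150+p[1]/2,.135)[:2]-C; print('back corner',q@BX,q@BY)
E
```

```text
bar end bin 0.09019415333522335 -0.048761296032049
bar end bin 0.09479693094318004 0.0486398779035357
back corner 0.14575094614993478 -0.04659325024785402
back corner 0.13587741358215133 0.05565346903226731
```

>>> apply_moves:
  rows: "0 0 0.2 0 0 0 -1;0 0 0.3 0 0 0 -1;0 0 0.3 0 0 0 -1"

```text
time_s: 6.02
tcp_pos: [0.6531, 0.2278, 0.1598]
eef_rot: [-0.001, 0.725, 0.689, -0.002]
force: [-0.6, -0.2, -2.4]
width: 0.217
```

>>> apply_moves:
  rows: "0 -0.04 0 0 0 0 -1;0 -0.04 0.2 0 0 0 -1;0 -0.04 0.4 0 0 0 -1;0 -0.04 0.6 0 0 0 -1;0 -0.04 0.68 0 0 0 -1;0 -0.04 0.72 0 0 0 -1;0 -0.04 0.74 0 0 0 -1;0 -0.04 0.75 0 0 0 -1;0 -0.04 0.75 0 0 0 -1"

```text
time_s: 6.77
tcp_pos: [0.6517, 0.2288, 0.1027]
eef_rot: [0.0, 0.725, 0.689, 0.0]
force: [0.6, 0.4, -2.5]
width: 0.216
```

```bash
python3 - <<'E'
from h import *
st()
E
```

```text
t 6.77 tcp bin mm [ 90.   -0.4 102.7] lip [23.1 -0.3 10.7] yaw-bin -0.06 mouth-up -0.06 roll 0.02 F [ 0.6  0.4 -2.5] w 0.216
```

>>> apply_moves:
  rows: "-0.03 0 0.01 -0.03 0 0 -1;-0.06 0 0.02 -0.035 0 0 -1;-0.06 0 0.025 -0.035 0 0 -1;-0.06 0 0.025 -0.035 0 0 -1"

```text
time_s: 7.1
tcp_pos: [0.6511, 0.2238, 0.1003]
eef_rot: [0.01, 0.724, 0.689, 0.009]
force: [1.1, -1.2, -2.4]
width: 0.218
```

```bash
python3 - <<'E'
from h import *
st()
E
```

```text
t 7.1 tcp bin mm [ 89.6  -5.4 100.3] lip [25.2 -5.3  6.5] yaw-bin -0.07 mouth-up -1.57 roll 0.01 F [ 1.1 -1.2 -2.4] w 0.218
```

>>> apply_moves:
  rows: "0 0 0.01 0 0 0 -1;0 -0.05 0.01 0 0 0 -1;0 -0.1 0.008 0 0 0 -1;0 -0.15 0.006 0 0 0 -1;0 -0.2 0.005 0 0 0 -1;0 -0.25 0.004 0 0 0 -1;0 -0.3 0.003 0 0 0 -1;0 -0.35 0.002 0 0 0 -1;0 -0.4 0 0 0 0 -1;0 -0.45 -0.002 0 0 0 -1;0 -0.5 -0.003 0 0 0 -1;0 -0.55 -0.004 0 0 0 -1"

```text
time_s: 8.1
tcp_pos: [0.6082, 0.2264, 0.1]
eef_rot: [0.011, 0.724, 0.689, 0.011]
force: [6.2, 0.3, 7.0]
width: 0.22
```

```bash
python3 - <<'E'
from h import *
st()
E
```

```text
t 8.1 tcp bin mm [ 46.7  -4.9 100. ] lip [-17.4  -4.8   6. ] yaw-bin -0.05 mouth-up -1.75 roll 0.05 F [6.2 0.3 7. ] w 0.22
```

>>> apply_moves:
  rows: "0 -0.05 -0.006 0 0 0 -1;0 -0.1 -0.008 0 0 0 -1;0 -0.15 -0.01 0 0 0 -1;0 -0.2 -0.011 0 0 0 -1;0 -0.25 -0.012 0 0 0 -1;0 -0.3 -0.014 0 0 0 -1;0 -0.35 -0.016 0 0 0 -1;0 -0.4 -0.017 0 0 0 -1;0 -0.45 -0.018 0 0 0 -1;0 -0.5 -0.02 0 0 0 -1;0 -0.55 -0.021 0 0 0 -1;0 -0.6 -0.022 0 0 0 -1"

```text
time_s: 9.1
tcp_pos: [0.5596, 0.2286, 0.1]
eef_rot: [0.01, 0.724, 0.689, 0.01]
force: [5.6, 0.2, 7.7]
width: 0.217
```

```bash
python3 - <<'E'
from h import *
st()
b=grab('scene','sc3');w=grab('wrist','w3')
cv2.imwrite('pics/c3.png',np.hstack([cv2.resize(b['pixels'][150:350,260:460],(400,400)),cv2.resize(w['pixels'],(533,400))[:,66:466]])[:,:,::-1])
E
```

```text
t 9.1 tcp bin mm [ -2.   -5.1 100. ] lip [-66.2  -5.    6. ] yaw-bin -0.05 mouth-up -1.68 roll 0.03 F [5.6 0.2 7.7] w 0.217
```

View pics/c3.png

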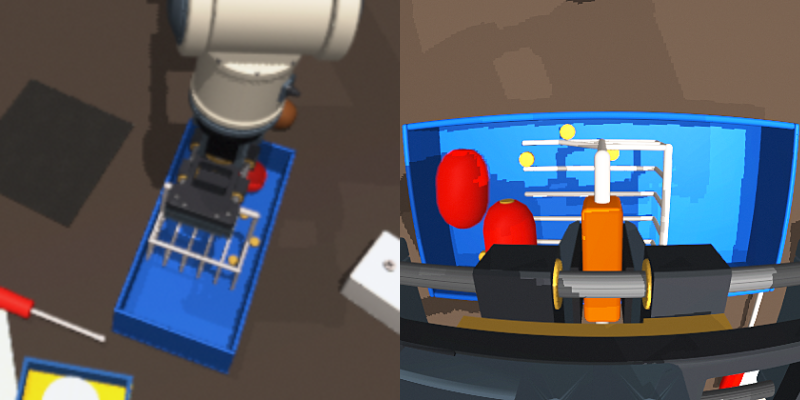

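The wrist view shows grip B at about (510,225) already riding onto the wires, lined up with x. Grip A is ahead at (462,188). Stubs lie between the wires and at a tip at (527,158). I'll keep pushing.

>>> apply_moves:
  rows: "0 -0.05 -0.002 0 0 0 -1;0 -0.1 -0.003 0 0 0 -1;0 -0.15 -0.005 0 0 0 -1;0 -0.2 -0.006 0 0 0 -1;0 -0.25 -0.007 0 0 0 -1;0 -0.3 -0.009 0 0 0 -1;0 -0.35 -0.01 0 0 0 -1;0 -0.4 -0.012 0 0 0 -1;0 -0.45 -0.013 0 0 0 -1;0 -0.5 -0.015 0 0 0 -1"

```text
time_s: 10.03
tcp_pos: [0.5195, 0.2306, 0.1]
eef_rot: [0.01, 0.724, 0.689, 0.01]
force: [4.7, 0.7, 5.0]
width: 0.214
```

```bash
python3 - <<'E'
from h import *
st()
E
```

```text
t 10.03 tcp bin mm [-42.1  -5.  100. ] lip [-106.4   -4.9    6.1] yaw-bin -0.05 mouth-up -1.66 roll 0.02 F [4.7 0.7 5. ] w 0.214
```

>>> apply_moves:
  rows: "0 -0.04 -0.001 0 0 0 -1;0 -0.08 -0.002 0 0 0 -1;0 -0.12 -0.003 0 0 0 -1;0 -0.16 -0.004 0 0 0 -1;0 -0.2 -0.006 0 0 0 -1;0 -0.24 -0.007 0 0 0 -1"

```text
time_s: 10.53
tcp_pos: [0.5004, 0.2316, 0.1]
eef_rot: [0.01, 0.724, 0.689, 0.01]
force: [5.1, 0.9, 5.8]
width: 0.219
```

>>> apply_moves:
  rows: "0 -0.03 -0.001 0 0 0 -1;0 -0.06 -0.002 0 0 0 -1;0 -0.09 -0.003 0 0 0 -1"

```text
time_s: 10.78
tcp_pos: [0.4932, 0.2319, 0.0999]
eef_rot: [0.01, 0.724, 0.689, 0.01]
force: [5.3, 0.4, 3.9]
width: 0.219
```

```bash
python3 - <<'E'
from h import *
st()
b=grab('scene','sc4');w=grab('wrist','w4')
cv2.imwrite('pics/c4.png',cv2.resize(w['pixels'][60:300,80:480],(800,480))[:,:,::-1])
E
```

```text
t 10.78 tcp bin mm [-68.5  -5.1  99.9] lip [-132.8   -5.     6.1] yaw-bin -0.05 mouth-up -1.65 roll 0.02 F [5.3 0.4 3.9] w 0.219
```

View pics/c4.png

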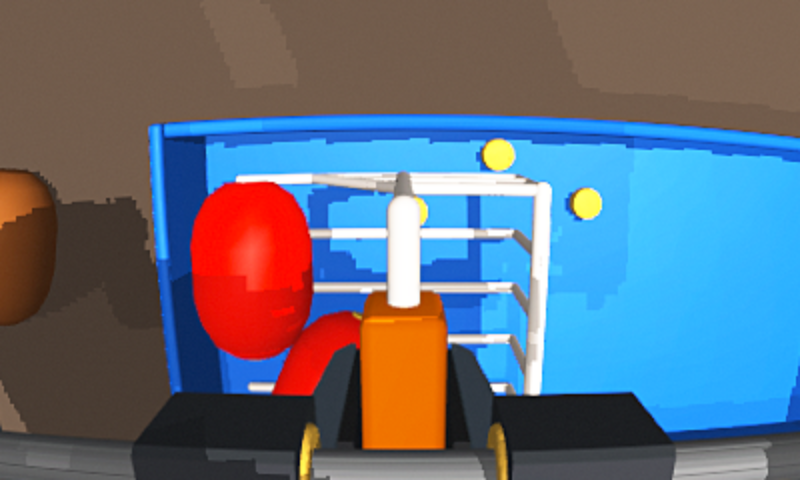

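>>> apply_moves:
  rows: "0 -0.025 -0.001 0 0 0 -1;0 -0.05 -0.002 0 0 0 -1;0 -0.075 -0.003 0 0 0 -1;0 -0.1 -0.003 0 0 0 -1;0 -0.115 -0.004 0 0 0 -1"

```text
time_s: 11.3
tcp_pos: [0.484, 0.2323, 0.0999]
eef_rot: [0.01, 0.724, 0.689, 0.01]
force: [5.4, 0.1, 3.6]
width: 0.219
```

```bash
python3 - <<'E'
from h import *
st()
E
```

```text
t 11.3 tcp bin mm [-77.7  -5.1  99.9] lip [-142.    -5.     6.1] yaw-bin -0.05 mouth-up -1.64 roll 0.02 F [5.4 0.1 3.6] w 0.219
```

>>> apply_moves:
  rows: "0 0.07 -0.02 0.07 0 0 -1;0 0.14 -0.04 0.14 0 0 -1;0 0.2 -0.055 0.21 0 0 -1;0 0.25 -0.07 0.27 0 0 -1;0 0.3 -0.085 0.34 0 0 -1;0 0.35 -0.1 0.41 0 0 -1;0 0.39 -0.12 0.48 0 0 -1;0 0.39 -0.12 0.48 0 0 -1"

```text
time_s: 11.97
tcp_pos: [0.515, 0.2302, 0.109]
eef_rot: [-0.128, 0.714, 0.678, -0.121]
force: [0.4, -1.5, -3.8]
width: 0.213
```

```bash
python3 - <<'E'
from h import *
st()
w=grab('wrist','w5')
cv2.imwrite('pics/c5.png',cv2.resize(w['pixels'][60:300,80:480],(800,480))[:,:,::-1])
E
```

```text
t 11.97 tcp bin mm [-46.6  -5.7 109. ] lip [-141.3   -5.5   45.9] yaw-bin -0.12 mouth-up 20.29 roll -0.03 F [ 0.4 -1.5 -3.8] w 0.213
```

View pics/c5.png

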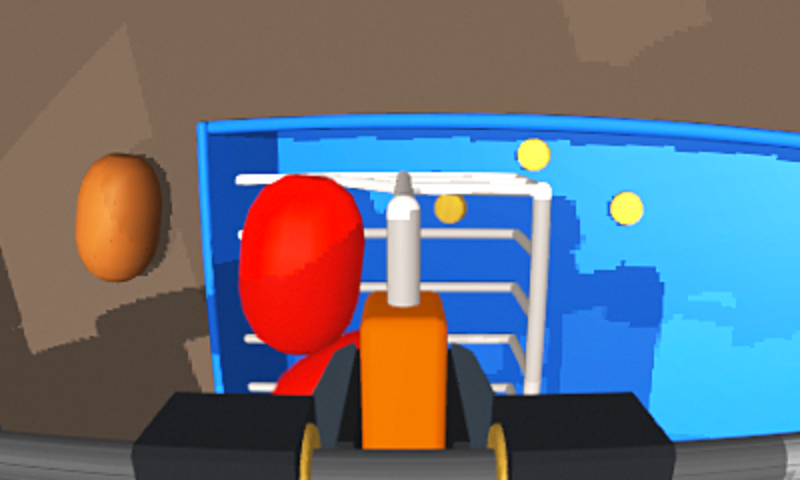

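The force reads −3.8 N, which matches the scoop plus both grips. In the picture both grips sit on the wires and no stub is visible on them. Tilting further and lifting.

>>> apply_moves:
  rows: "0 0 -0.08 0.04 0 0 -1;0 0 -0.18 0.09 0 0 -1;0 0 -0.3 0.14 0 0 -1;0 0 -0.42 0.19 0 0 -1;0 0 -0.54 0.24 0 0 -1;0 0 -0.67 0.28 0 0 -1;0 0 -0.8 0.28 0 0 -1;0 0 -0.93 0.28 0 0 -1;0 0 -0.93 0.28 0 0 -1"

```text
time_s: 12.77
tcp_pos: [0.5406, 0.2297, 0.1818]
eef_rot: [-0.202, 0.696, 0.662, -0.192]
force: [1.1, 0.9, -3.4]
width: 0.218
```

```bash
python3 - <<'E'
from h import *
o,r=st();print(o['joints'].round(2))
w=grab('wrist','w6');b=grab('scene','sc6')
cv2.imwrite('pics/c6.png',np.hstack([cv2.resize(w['pixels'][60:300,80:480],(500,300)),cv2.resize(b['pixels'][130:330,270:470],(300,300))])[:,:,::-1])
E
```

```text
t 12.77 tcp bin mm [-21.   -4.9 181.8] lip [-126.8   -4.8  140. ] yaw-bin -0.03 mouth-up 32.39 roll 0.04 F [ 1.1  0.9 -3.4] w 0.218
[0.22 0.77 1.06 0.15 1.86 0.27]
```

View pics/c6.png

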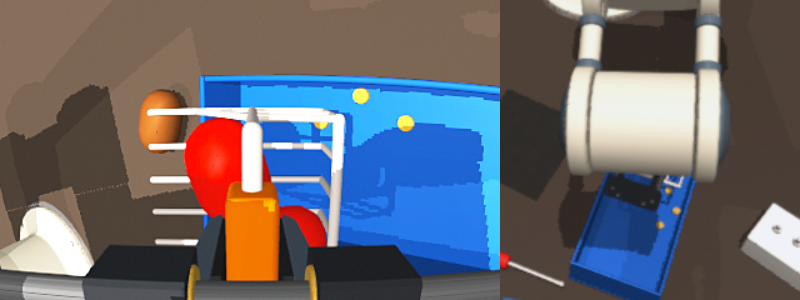

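Both grips are in the scoop. After a short shake over the bin I'll carry them to the tray.

>>> apply_moves:
  rows: "0.05 0 0 0 0 0 -1;-0.05 0 0 0 0 0 -1;0.05 0 0 0 0 0 -1;-0.05 0 0 0 0 0 -1;0 0 0 0 0 0 -1;0 -0.07 -0.1 0 0 0 -1;0 -0.14 -0.21 0 0 0 -1;0 -0.2 -0.32 0 0 0 -1;0 -0.2 -0.32 0 0 0 -1"

```text
time_s: 13.62
tcp_pos: [0.5412, 0.2297, 0.213]
eef_rot: [-0.203, 0.696, 0.662, -0.192]
force: [1.3, 0.6, -3.1]
width: 0.213
```

>>> apply_moves:
  rows: "-0.1 0.02 -0.01 0 0 0 -1;-0.3 0.05 -0.03 0 0 0 -1;-0.5 0.07 -0.04 0 0 0 -1;-0.75 0.1 -0.06 0 0 0 -1;-1 0.12 -0.075 0 0 0 -1"

```text
time_s: 14.03
tcp_pos: [0.5474, 0.1464, 0.2097]
eef_rot: [-0.204, 0.695, 0.661, -0.194]
force: [-0.1, -0.2, -4.5]
width: 0.221
```

>>> apply_moves:
  rows: "-0.25 0.03 -0.02 0 0 0 -1;-0.5 0.06 -0.04 0 0 0 -1;-0.75 0.09 -0.06 0 0 0 -1;-1 0.12 -0.075 0 0 0 -1"

```text
time_s: 14.37
tcp_pos: [0.5545, 0.0656, 0.2097]
eef_rot: [-0.204, 0.696, 0.661, -0.194]
force: [-0.4, -0.7, -3.4]
width: 0.217
```

>>> apply_moves:
  rows: "-0.25 0.03 -0.02 0 0 0 -1;-0.5 0.06 -0.04 0 0 0 -1;-0.75 0.09 -0.06 0 0 0 -1;-1 0.12 -0.075 0 0 0 -1"

```text
time_s: 14.7
tcp_pos: [0.5616, -0.0148, 0.2096]
eef_rot: [-0.204, 0.696, 0.661, -0.194]
force: [0.2, 0.8, -4.0]
width: 0.218
```

>>> apply_moves:
  rows: "-0.25 0.03 -0.02 0 0 0 -1;-0.5 0.06 -0.04 0 0 0 -1;-0.75 0.09 -0.06 0 0 0 -1;-1 0.12 -0.075 0 0 0 -1"

```text
time_s: 15.03
tcp_pos: [0.5687, -0.0952, 0.2095]
eef_rot: [-0.204, 0.696, 0.661, -0.194]
force: [1.0, 0.2, -4.9]
width: 0.221
```

>>> apply_moves:
  rows: "-0.25 0.03 -0.02 0 0 0 -1;-0.5 0.06 -0.04 0 0 0 -1;-0.75 0.09 -0.06 0 0 0 -1;-0.9 0.12 -0.075 0 0 0 -1;-1 0.12 -0.075 0 0 0 -1;-1 0.12 -0.075 0 0 0 -1"

```text
time_s: 15.53
tcp_pos: [0.5762, -0.1749, 0.2093]
eef_rot: [-0.204, 0.696, 0.661, -0.194]
force: [0.3, -0.7, -4.6]
width: 0.22
```

```bash
python3 - <<'E'
from h import *
o,r=st();print(o['tcp_pos'],o['joints'].round(2))
a=grab('top','t7');w=grab('wrist','w7')
cv2.imwrite('pics/c7.png',np.hstack([cv2.resize(w['pixels'][30:330,80:480],(400,300)),cv2.resize(a['pixels'][130:280,170:370],(400,300))])[:,:,::-1])
E
```

```text
t 15.53 tcp bin mm [  34.3 -407.3  209.3] lip [ -71.7 -406.9  168. ] yaw-bin -0.17 mouth-up 32.67 roll -0.0 F [ 0.3 -0.7 -4.6] w 0.22
[ 0.57619945 -0.1748522   0.2092717 ] [-0.31  0.79  0.95 -0.15  1.96 -0.28]
```

View pics/c7.png

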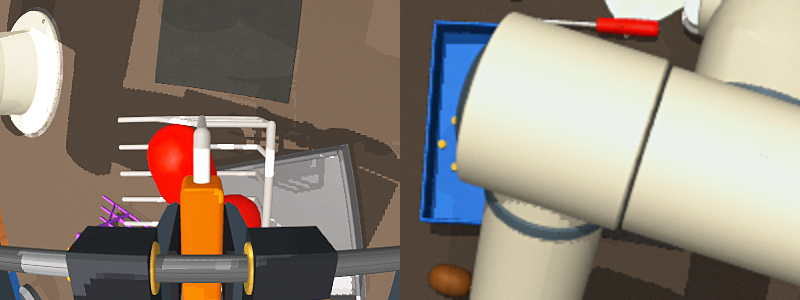

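>>> apply_moves:
  rows: "-0.25 0.03 -0.02 0 0 0 -1;-0.5 0.06 -0.04 0 0 0 -1;-0.75 0.1 -0.06 0 0 0 -1;-0.92 0.12 -0.07 0 0 0 -1;-0.92 0.12 -0.07 0 0 0 -1"

```text
time_s: 16.05
tcp_pos: [0.5842, -0.2486, 0.2089]
eef_rot: [-0.203, 0.696, 0.661, -0.194]
force: [0.1, -0.0, -4.3]
width: 0.219
```

>>> apply_moves:
  rows: "0 0 0 0 -0.06 -0.1 -1;0 0 0 0 -0.12 -0.19 -1;0 0 0 0 -0.18 -0.28 -1;0 0 0 0 -0.18 -0.28 -1"

```text
time_s: 16.38
tcp_pos: [0.5845, -0.2445, 0.2094]
eef_rot: [-0.176, 0.6, 0.749, -0.219]
force: [0.3, 0.7, -3.3]
width: 0.215
```

>>> apply_moves:
  rows: "0 0.09 0.14 0 0 0 -1;0 0.18 0.28 0 0 0 -1;0 0.27 0.42 0 0 0 -1;0 0.36 0.57 0 0 0 -1;0 0.36 0.57 0 0 0 -1"

```text
time_s: 16.8
tcp_pos: [0.5823, -0.2469, 0.1511]
eef_rot: [-0.179, 0.603, 0.746, -0.219]
force: [-0.5, 0.5, -3.6]
width: 0.217
```

```bash
cat >> h.py <<'E'
def tray():
    o,r=st(); T=np.array([.539,-.259]); h=np.radians(12); X=np.array([np.cos(h),np.sin(h)]);Y=np.array([-X[1],X[0]])
    for n,p in [('tcp',[0,0,0]),('lip',[0,-.067,.092]),('back',[0,.045,.094])]:
        P=o['tcp_pos']+r@np.array(p);d=P[:2]-T;print(n,'tray mm',(1e3*np.array([d@X,d@Y,P[2]])).round(1))
    print('heading',np.degrees(np.arctan2(r[1,0],r[0,0]))-90)
E
python3 -c "
from h import *
tray()
s=load('top0')
for u,v in [(336,171),(396,158),(412,232),(353,244)]: print(ray(s,u,v,.045)[:2].round(3))"
```

```text
t 16.8 tcp bin mm [  44.  -478.9  151.1] lip [ -58.7 -506.   110.3] yaw-bin 14.93 mouth-up 32.88 roll 0.15 F [-0.5  0.5 -3.6] w 0.217
tcp tray mm [ 44.9   2.9 151.1]
lip tray mm [-61.3   2.9 110.3]
back tray mm [31.7  3.1 47.8]
heading 12.034239485063779
[ 0.623 -0.146]
[ 0.662 -0.326]
[ 0.439 -0.366]
[ 0.405 -0.192]
```

>>> apply_moves:
  rows: "0 0 0 -0.15 0 0 -1;0 0 0 -0.3 0 0 -1;0 0 0 -0.45 0 0 -1;0 0 0 -0.6 0 0 -1;0 0 0 -0.73 0 0 -1;0 0 0 -0.73 0 0 -1"

```text
time_s: 17.3
tcp_pos: [0.5813, -0.2478, 0.1559]
eef_rot: [0.003, 0.63, 0.777, 0.003]
force: [0.3, -0.9, -3.5]
width: 0.218
```

>>> apply_moves:
  rows: "0 0 0.04 -0.06 0 0 -1;0 0 0.08 -0.12 0 0 -1;0 0 0.12 -0.18 0 0 -1;0 0 0.16 -0.24 0 0 -1;0 0 0.2 -0.3 0 0 -1;0 0 0.24 -0.36 0 0 -1;0 0 0.28 -0.42 0 0 -1;0 0 0.3 -0.49 0 0 -1;0 0 0.3 -0.49 0 0 -1;0 0 0.3 -0.49 0 0 -1;0 0 0.3 -0.49 0 0 -1"

```text
time_s: 18.22
tcp_pos: [0.5846, -0.2472, 0.1313]
eef_rot: [0.121, 0.617, 0.764, 0.15]
force: [-0.4, 0.3, -3.1]
width: 0.215
```

```bash
python3 - <<'E'
from h import *
tray()
a=grab('scene','s8');w=grab('wrist','w8')
cv2.imwrite('pics/c8.png',np.hstack([cv2.resize(w['pixels'][30:330,80:480],(400,300)),cv2.resize(a['pixels'][130:280,100:300],(400,300))])[:,:,::-1])
E
```

```text
t 18.22 tcp bin mm [  46.3 -479.1  131.3] lip [  19.8 -486.1   20.8] yaw-bin 14.96 mouth-up -22.15 roll 0.01 F [-0.4  0.3 -3.1] w 0.215
tcp tray mm [ 47.1   2.1 131.3]
lip tray mm [19.7  2.  20.8]
back tray mm [124.2   2.3  61.2]
heading 12.162502578559284
```

View pics/c8.png

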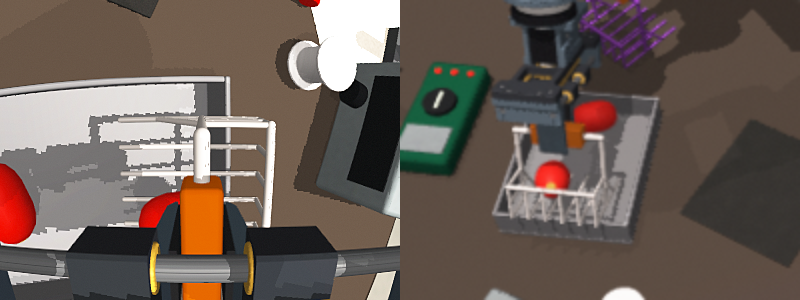

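One grip is out against the tray's near wall, at (595,115) in the right half. The other is still on the wires at (550,180). Tipping further.

>>> apply_moves:
  rows: "0 0 0 -0.07 0 0 -1;0 0 0 -0.14 0 0 -1;0 0 0 -0.21 0 0 -1;0 0 0 -0.28 0 0 -1;0 0 0 -0.35 0 0 -1;0 0 0 -0.42 0 0 -1;0 0 0 -0.49 0 0 -1;0 0 0 -0.56 0 0 -1;0 0 0 -0.56 0 0 -1;0 0 0 -0.56 0 0 -1;0 0 0 -0.56 0 0 -1"

```text
time_s: 19.23
tcp_pos: [0.5846, -0.2471, 0.1315]
eef_rot: [0.253, 0.575, 0.713, 0.313]
force: [0.0, -0.1, -1.9]
width: 0.215
```

```bash
python3 - <<'E'
from h import *
tray()
a=grab('scene','s9');w=grab('wrist','w9')
cv2.imwrite('pics/c9.png',np.hstack([cv2.resize(w['pixels'][30:330,80:480],(400,300)),cv2.resize(a['pixels'][130:280,100:300],(400,300))])[:,:,::-1])
E
```

```text
t 19.23 tcp bin mm [  46.2 -479.   131.5] lip [  67.8 -473.2   19.9] yaw-bin 15.0 mouth-up -47.39 roll -0.02 F [ 0.  -0.1 -1.9] w 0.215
tcp tray mm [ 47.1   2.2 131.5]
lip tray mm [69.4  2.2 19.9]
back tray mm [146.7   2.5 101. ]
heading 12.170913662955414
```

View pics/c9.png

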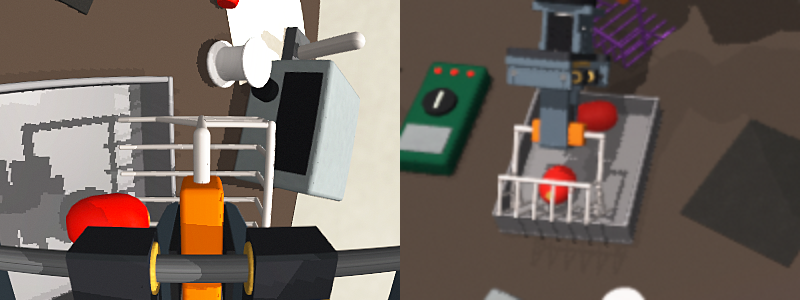

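The force is down to the scoop's own weight (−1.9 N), so both grips should be in the tray. Lifting straight up to check.

>>> apply_moves:
  rows: "0 0.1 -0.09 0 0 0 -1;0 0.2 -0.18 0 0 0 -1;0 0.4 -0.37 0 0 0 -1;0 0.6 -0.55 0 0 0 -1;0 0.8 -0.74 0 0 0 -1;0 0.95 -0.87 0 0 0 -1;0 0.95 -0.87 0 0 0 -1"

```text
time_s: 19.92
tcp_pos: [0.5852, -0.2475, 0.2382]
eef_rot: [0.255, 0.574, 0.713, 0.312]
force: [0.7, -0.6, -1.8]
width: 0.219
```

>>> apply_moves:
  rows: "0 0 0 0.15 0 0 -1;0 0 0 0.3 0 0 -1;0 0 0 0.45 0 0 -1;0 0 0 0.6 0 0 -1;0 0 0 0.75 0 0 -1;0 0 0 0.9 0 0 -1;0 0 0 0.95 0 0 -1;0 0 0 0.95 0 0 -1"

```text
time_s: 20.58
tcp_pos: [0.5861, -0.2466, 0.235]
eef_rot: [0.025, 0.628, 0.778, 0.028]
force: [-1.0, 1.5, -2.2]
width: 0.22
```

```bash
python3 - <<'E'
from h import *
tray();print(arm.get_obs()['tcp_pos'])
a=grab('scene','s10');w=grab('wrist','w10')
for n,s in (('scene',a),('wrist',w)):
    hsv=cv2.cvtColor(s['pixels'],cv2.COLOR_RGB2HSV);H,S,V=cv2.split(hsv)
    m=(((H<4)|(H>174))&(S>150)&(V>90)).astype(np.uint8)
    c,_=cv2.findContours(m,cv2.RETR_EXTERNAL,2)
    for k in c:
        if cv2.contourArea(k)>40:
            p=cv2.minAreaRect(k)[0];q=ray(s,*p,.028,n=='wrist');d=q[:2]-[.532,-.2575];h=np.radians(12)
            print(n,np.round(p),cv2.contourArea(k),'tray',(d@[np.cos(h),np.sin(h)]).round(3),(d@[-np.sin(h),np.cos(h)]).round(3))
    m=((H>18)&(H<32)&(S>110)&(V>110)).astype(np.uint8)
    c,_=cv2.findContours(m,cv2.RETR_EXTERNAL,2)
    if n=='scene':
      for k in c:
        p=cv2.minAreaRect(k)[0];q=ray(s,*p,.01);d=q[:2]-C
        if abs(d@BX)<.16 and abs(d@BY)<.08: print('brass',np.round(p,1),len(k),(d@BX).round(3),(d@BY).round(3))
cv2.imwrite('pics/c10.png',np.hstack([cv2.resize(w['pixels'][30:330,80:480],(400,300)),cv2.resize(a['pixels'][150:360,140:420],(400,300))])[:,:,::-1])
E
```

```text
t 20.58 tcp bin mm [  47.7 -478.4  235. ] lip [  -9.9 -494.3  138.2] yaw-bin 15.0 mouth-up -4.37 roll -0.23 F [-1.   1.5 -2.2] w 0.22
tcp tray mm [ 48.7   2.4 235. ]
lip tray mm [-11.1   1.8 138.2]
back tray mm [100.7   2.2 144.7]
heading 12.179158725982575
[ 0.58611604 -0.24658135  0.23503521]
scene [257. 297.] 344.5 tray 0.244 0.227
scene [183. 227.] 276.0 tray 0.065 -0.005
scene [190. 188.] 55.5 tray -0.067 -0.021
scene [202. 186.] 70.0 tray -0.082 0.01
scene [550. 133.] 53.0 tray -0.426 1.046
brass [376.5 279.5] 6 0.008 0.044
brass [387.5 270.5] 7 -0.028 0.063
brass [381.5 256.5] 7 -0.062 0.038
brass [355. 232.] 11 -0.11 -0.049
wrist [296. 190.] 229.5 tray 0.089 -0.0
wrist [260. 190.] 495.5 tray 0.047 0.0
wrist [161. 194.] 1652.0 tray -0.071 -0.003
wrist [408.  24.] 917.0 tray 0.227 0.209
```

View pics/c10.png

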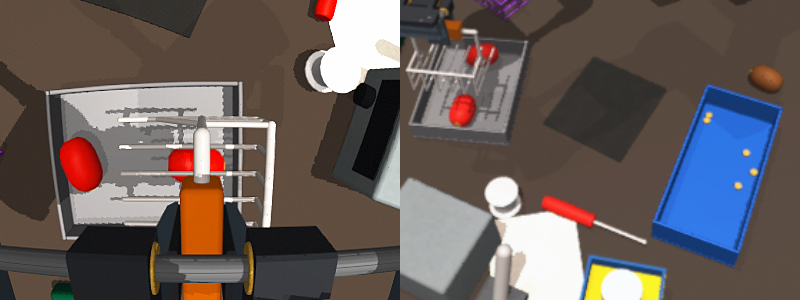

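Both grips lie in the tray, with the wrist and scene rays agreeing. All five stubs are in the bin, two of them close together near crop (708,117), and the scoop is empty. Returning it to the mat.

>>> apply_moves:
  rows: "0 0 0 0.097 0.005 0 -1;0 0 0 0.097 0.005 0 -1;0 0 0 0.097 0.005 0 -1"

```text
time_s: 20.93
tcp_pos: [0.5842, -0.2467, 0.2335]
eef_rot: [0.001, 0.628, 0.778, 0.005]
force: [0.8, -0.5, -2.2]
width: 0.218
```

>>> apply_moves:
  rows: "0.2 -0.03 0 0 0 0 -1;0.5 -0.09 0 0 0 0 -1;0.81 -0.145 0 0 0 0 -1"

```text
time_s: 21.18
tcp_pos: [0.5581, -0.1859, 0.2339]
eef_rot: [0.001, 0.629, 0.777, 0.005]
force: [-0.1, 0.4, -2.1]
width: 0.214
```

>>> apply_moves:
  rows: "0.4 -0.07 0 0 0 0 -1;0.81 -0.145 0 0 0 0 -1;0.81 -0.145 0 0 0 0 -1"

```text
time_s: 21.43
tcp_pos: [0.5308, -0.1207, 0.2343]
eef_rot: [-0.0, 0.628, 0.778, 0.005]
force: [2.0, -0.1, -1.2]
width: 0.216
```

>>> apply_moves:
  rows: "0.4 -0.07 0 0 0 0 -1;0.81 -0.145 0 0 0 0 -1;0.81 -0.145 0 0 0 0 -1"

```text
time_s: 21.68
tcp_pos: [0.5059, -0.0603, 0.2344]
eef_rot: [-0.0, 0.628, 0.778, 0.005]
force: [0.0, 0.8, -2.2]
width: 0.216
```

>>> apply_moves:
  rows: "0.4 -0.07 0 0 0 0 -1;0.7 -0.145 0 0 0 0 -1;0.81 -0.145 0 0 0 0 -1;0.81 -0.145 0 0 0 0 -1"

```text
time_s: 22.02
tcp_pos: [0.483, -0.0019, 0.2349]
eef_rot: [0.001, 0.628, 0.778, 0.005]
force: [0.4, 0.1, -2.3]
width: 0.215
```

```bash
python3 -c "
from h import *
st();print(arm.get_obs()['tcp_pos'])"
```

```text
t 22.02 tcp bin mm [ -67.2 -239.1  234.9] lip [-131.3 -255.8  142.4] yaw-bin 15.0 mouth-up -0.46 roll 0.27 F [ 0.4  0.1 -2.3] w 0.215
[ 0.48300996 -0.00190543  0.23489464]
```

>>> apply_moves:
  rows: "0 0 0.2 0 0 0 -1;0 0 0.5 0 0 0 -1;0 0 0.85 0 0 0 -1;0 0 0.85 0 0 0 -1"

```text
time_s: 22.35
tcp_pos: [0.4825, -0.0036, 0.1633]
eef_rot: [-0.002, 0.629, 0.778, 0.003]
force: [-2.0, 0.5, -2.7]
width: 0.219
```

>>> apply_moves:
  rows: "0 0 0.3 0 0 0 -1;0 0 0.5 0 0 0 -1;0 0 0.65 0 0 0 -1;0 0 0.75 0 0 0 -1;0 0 0.8 0 0 0 -1;0 0 0.84 0 0 0 -1;0 0 0.86 0 0 0 -1;0 0 0.86 0 0 0 -1"

```text
time_s: 23.02
tcp_pos: [0.4853, -0.0028, 0.0985]
eef_rot: [0.001, 0.628, 0.778, 0.004]
force: [-0.2, 0.9, -2.2]
width: 0.216
```

>>> apply_moves:
  rows: "0 0 0.01 0 0 0 -1;0 0 0.015 0 0 0 -1;0 0 0.02 0 0 0 -1;0 0 0.02 0 0 0 -1"

```text
time_s: 23.35
tcp_pos: [0.4852, -0.0027, 0.0968]
eef_rot: [0.001, 0.628, 0.778, 0.004]
force: [0.9, 0.6, 1.0]
width: 0.216
```

>>> apply_moves:
  rows: "0 0 0 0 0 0 -0.4;0 0 0 0 0 0 -0.2;0 0 0 0 0 0 0.2;0 0 0 0 0 0 0.6;0 0 0 0 0 0 1;0 0 0 0 0 0 1;0 0 0 0 0 0 1;0 0 0 0 0 0 1;0 0 0 0 0 0 1;0 0 0 0 0 0 1;0 0 0 0 0 0 1;0 0 0 0 0 0 1"

```text
time_s: 24.35
tcp_pos: [0.485, -0.0027, 0.0965]
eef_rot: [0.001, 0.628, 0.778, 0.003]
force: [-0.0, 0.3, 0.8]
width: 1.001
```

>>> apply_moves:
  rows: "0 0 -0.2 0 0 0 1;0 0 -0.5 0 0 0 1;0 0 -1 0 0 0 1;0 0 -1 0 0 0 1"

```text
time_s: 24.68
tcp_pos: [0.487, -0.0034, 0.1819]
eef_rot: [0.004, 0.628, 0.778, 0.005]
force: [2.3, -0.7, 0.8]
width: 1.005
```

>>> apply_moves:
  rows: "0 0 -0.5 0 0 0 1;0 0 -1 0 0 0 1;0 0 -1 0 0 0 1"

```text
time_s: 24.93
tcp_pos: [0.4869, -0.0038, 0.263]
eef_rot: [0.005, 0.628, 0.778, 0.006]
force: [0.7, 0.3, 0.9]
width: 0.997
```

>>> apply_moves:
  rows: "0 -0.5 0 0 0 0 1;0 -1 0 0 0 0 1;0 -1 0 0 0 0 1;0 -1 0 0 0 0 1;0 -1 0 0 0 0 1;0 -1 0 0 0 0 1"

```text
time_s: 25.43
tcp_pos: [0.4069, -0.0203, 0.2562]
eef_rot: [0.001, 0.628, 0.778, 0.004]
force: [0.8, -0.3, 0.8]
width: 1.0
```

```bash
python3 - <<'E'
from h import *
a=grab('scene','s11');o=arm.get_obs();print(o['tcp_pos'],o['force'],o['time_s'],abs(o['joint_vel']).max())
s=a;b=load('sc0')['pixels']
H,S,V=cv2.split(cv2.cvtColor(a['pixels'],cv2.COLOR_RGB2HSV))
c,_=cv2.findContours(((H>5)&(H<16)&(S>180)&(V>120)).astype(np.uint8),cv2.RETR_EXTERNAL,2)
for k in c:
    if cv2.contourArea(k)>40:
        p=cv2.minAreaRect(k)[0];print('orange',np.round(p),ray(s,*p,.115))
cv2.imwrite('pics/c11.png',cv2.resize(a['pixels'][90:330,80:520],(800,436))[:,:,::-1])
E
```

```text
[ 0.40690559 -0.02027003  0.25605723] [ 1.11686944 -0.12157449 -0.17832596] 25.4833 0.0030234039367368496
orange [284. 201.] [0.4900674  0.00085146 0.115     ]
orange [205. 122.] [ 0.28836031 -0.31786549  0.115     ]
```

View pics/c11.png

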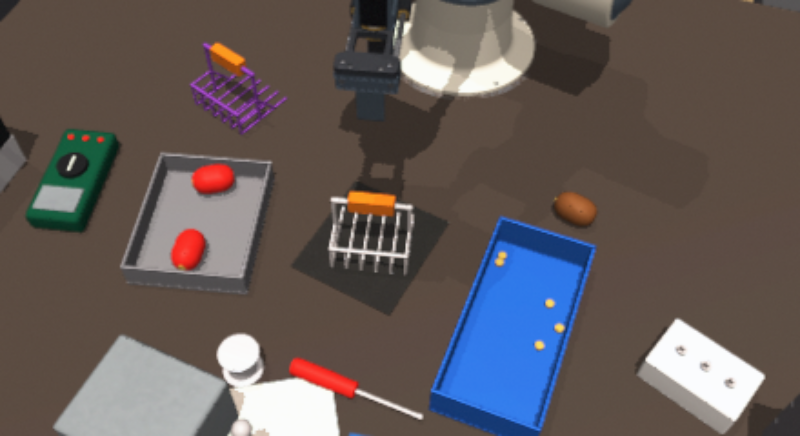

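Both grips lie in the tray at (213,178) and (188,248). All five stubs are in the bin, the scoop stands upright on the mat, and the bystanders look unmoved. Handing in.

```bash
python3 -c "
from rig import arm
print(arm.hand_in())"
```

```text
the job is handed in; nothing more can be done
None
```

The job is done and handed in at about 25.5 s; hand-in reported no verdict. I pinched the scoop by its orange block and swept it along the bin floor, which brought both red grips onto the wires. I then tilted it mouth-up, lifted and shook it over the bin, tipped the grips into the grey tray, and stood the scoop back on its mat.

**Last checks:**
- **Grips:** the final picture shows both in the tray.
- **Stubs:** the final picture shows all five in the blue bin.
- **Scoop:** it stands upright and released, with its handle at about (0.490, 0.001), so its centre is roughly 5–10 mm from the mat's centre.
- **Bystanders:** by eye they look unmoved; I did not measure them.
- **Gripper contact:** none of the pictures or force readings suggested the gripper touched a red grip.
- **Disagreement:** my two estimates of the tray's centre differed by about 7 mm, which did not affect the result.

I viewed 13 pictures, three over the budget of 10.

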